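Find a coupling's blind hole on the test post and hold it hole-up

ROBOT

A 7-joint arm with a two-finger parallel gripper is mounted at the origin on the work surface. World frame = base frame: x ahead of the robot, y to its left, z up, the work surface at z = 0. Lengths are in m, angles in rad, forces in N, time in s.
With the tool pointing down it reaches from about 0.4 to 0.875 m from the base axis. Payload 19.3 kg.
Tool frame: the origin (TCP) lies at the very end of the fingers, on their centre line; the grasp point (between the pads) lies 19 mm behind it; z points along the fingers, y is the line along which they close (so a half turn about z gives the same grasp; the last joint's range is limited). The gripper opens to 85 mm and grips with 20 to 120 N. Pads are 22 mm wide; open, the fingers measure 114 mm over their backs; the gripper's body (76 mm by 85 mm) begins 54 mm behind the grasp point. The pads swing forward as they close: fully open they stand 13 mm farther back than shut.
Start: joints at [1.2, 0.521, -0.036, 1.599, 0.021, 1.021, -0.113], TCP at [0.185, -0.597, 0.2] pointing down, gripper open.
Joint ranges: [-2.91, 2.91], [-0.3, 2.13], [-1.5, 1.42], [0.17, 2.43], [-1.26, 4.41], [0.16, 1.93], [-2.52, 2.52]. Speed limits (rad/s): [1.89, 1.89, 2.39, 2.39, 3.01, 3.01, 3.01].

INTERFACE

Orientations are given as [roll, pitch, yaw] about the fixed x, y, z axes, in that order (R = Rz(yaw) Ry(pitch) Rx(roll)).
In Python, from workcell import bot gives the robot as it stands.
- The arm moves only by the shell command python3 -m crank 'ROWS' [FORCE]. ROWS is a JSON object of lists of equal length, an entry for each row: "travel": the shift along the world's x, y, z in cm, a list of three; "turn": the turn, a rotation vector about the world's x, y, z in degrees, a list of three; "gripper": the closure, from 0 (fully open) to 1 (shut). A call has exactly 5 rows; each row is the pose to reach, as a shift and turn from the pose commanded when the call began; what a row does not reach only later rows make up. A row lasts 1/10 s, in which the tool goes at most 50 mm and 8.59 degrees, less where a joint would pass 70% of its speed; a pose out of reach is approached as far as the arm can. A call with a gripper value outside its range is refused whole. The fingers move at their own pace and stop on an object; FORCE is the grip in N (left out, the last holds). Time passes only in rows, so rows that repeat a pose let the fingers close, or fill a call up. It gives the time, the measured TCP pose, the force, the opening and the grip force at its end, in the units of the state.
- bot.observe(): the state, without advancing time (a new reading comes with each control period).
- bot.grab_frame(name): name is "scene" or "top" or "wrist"; returns a dict with "pixels" (384x512x3 uint8, red, green, blue), "fx", "fy", "cx", "cy" (pixels), "extrinsics" (4x4, takes a point from world to camera coordinates). Camera axes: x right, y down, z forward; pixel columns grow to the right and rows downward; lengths in m; the calibration is good to about 2 mm. A picture is of the moment at which its call begins. There is no depth.
- bot.job_done(): hands the job in; it is judged then, once.
The state is a dict: "clock": time; "qpos": joint angles; "qd": joint speeds; "joint_efforts": joint torques, N m; "position": TCP position; "tool_rot": TCP orientation; "force": force on the tool from outside, world axes, zero at the start; "moment": the same for the moment, N m; "grip_width": finger opening in m; "finger_force": force on a finger pad.
Only numpy, scipy, OpenCV 4.12 (cv2) and the standard library are available. Lean on these libraries where they do the work, as an engineer would, in place of code of your own. Each camera call takes 0.05 s, during which the arm holds its last target. There are 200 camera calls.

TASK

The steel coupling on the aluminium saddle has a deep blind hole in one end and only a shallow dimple in the other. Pick it up, stand it upright and press its dimpled end down on the test post's spring plunger to its stop (if the plunger slips inside instead, that end is the hole: turn it over), then lift it clear, its underside at least 10 cm above the table. Finish while holding it there, upright and still with the hole up, without putting it down, and leave everything else on the bench where it is.

Things in the scene. Friction and masses are not known exactly. Their poses are not given: they have to be found in the camera images.
- coupling: plain steel, 64 mm long, 0.2 kg, lying level on the saddle: square waist 24 x 24 x 36 mm (two faces upright) between round collars 28 mm across, 14 mm long. Origin at its centre, 56 mm above the table. x runs along it, out of the end with the blind hole (16 mm wide, 24 mm deep); the other end has a dimple 16 mm wide, 3 mm deep. The hole faces left, right or the robot, never away from it
- saddle: fixed aluminium saddle: base 90 x 60 x 8 mm with a rail 32 mm long (x), 14 mm wide (y), top 44 mm above the table. The coupling's waist rests on the rail, which is narrower, so fingers can reach down on both sides. Origin on the table under the coupling's centre, x along the rail towards the hole end
- post: fixed test post: round foot 64 mm across, 8 mm high, round column 36 mm across with its flat top 50 mm above the table; the spring plunger stands out of the middle of that top. Origin on the table, on the post's axis, z up
- plunger_top (a point): middle of the flat top of the plunger, a steel pin 10 mm in diameter standing 18 mm out of the post's top (68 mm above the table) when free; it moves with the plunger
- plunger (a joint): how far the plunger is pressed, m: 0 free, 0.008 at its stop; 3 N to start, 7 N at the stop, springs back. Under the dimpled end it reaches the stop with the coupling's centre 89 mm above the table; under the hole end it slips in unmoved and the rim lands on the post's top
- tweezers: bystander: steel tweezers lying flat, 136 mm long along x, 6 mm high; origin underneath the middle
- short_sleeve: bystander: short round stepped steel sleeve standing on end, 22 mm in diameter, 30 mm high; origin at the underside
- locknut: bystander: round steel locknut lying flat, 32 mm outside diameter, 12 mm high; origin at the underside
- screwdriver: bystander: screwdriver with a black handle lying flat, 170 mm long along x, less than 40 mm high; origin underneath the middle
- flux_jar: bystander: white jar 56 mm in diameter, 70 mm high; origin at the underside
- dish: bystander: steel dish 80 mm in diameter, 25 mm high; origin at the underside
Not all that is in view belongs to the job. What is shaped like the coupling but blue is not meant.

How it is judged:
On the way:
1. the upright coupling, hole up, presses the plunger to its stop with its dimpled end (value of joint plunger above 0.0068 m and contact force between coupling and post above 1 N and horizontal distance between coupling and plunger_top below 0.012 m and angle between coupling's own x axis and vertical below 0.25 rad), for 0.2 s.
At the end, for the whole second after the job is handed in: the coupling is held still between the fingers (over 2 N, slower than 30 mm/s), its hole facing up within 0.22 rad of vertical, its centre more than 130 mm above the table, touching neither post nor saddle, and the plunger is free again (pressed less than 2 mm) (angle between coupling's own x axis and vertical below 0.22 rad and height (world z) of coupling above 0.13 m and contact force between the fingers and coupling above 2 N and contact force between coupling and post below 0.1 N and contact force between coupling and saddle below 0.1 N and linear speed of coupling below 0.03 m/s and value of joint plunger below 0.002 m); the arm keeps its last pose, push and grip.
It fails at once if another loose thing on the bench (tweezers, sleeve, locknut, screwdriver, jar or dish) is moved more than 30 mm (distance of any of tweezers, short_sleeve, locknut, screwdriver, flux_jar, dish from where it was at the start of the episode above 0.03 m).
It also fails if it takes over 54 s, if anything falls off the work surface, if the arm or the gripper's body presses on something with over 40 N, if the wrist force passes 120 N, or if a joint passes its speed limit or range.

## Working session

There is one attempt and no reset: what is moved stays moved. The work goes in short steps, Python scripts to look and compute and a shell command to move; the robot and the scene stay as the last step left them, time stands still between calls to the robot, and variables do not carry over. Pictures are saved under pics/ and viewed, at most 10 in all, crops included, and the job is handed in when it is done.

```bash
mkdir -p pics; ls
cat > h.py <<'E'
import numpy as np, cv2
from workcell import bot
def grab(n,save=None):
    f=bot.grab_frame(n)
    np.savez('/tmp/%s.npz'%n,**{k:f[k] for k in f})
    if save: cv2.imwrite('pics/'+save,f['pixels'][:,:,::-1])
    return f
def load(n): return np.load('/tmp/%s.npz'%n)
def ray(f,u,v):
    E=np.array(f['extrinsics']);R=E[:3,:3];t=E[:3,3]
    d=R.T@np.array([(u-f['cx'])/f['fx'],(v-f['cy'])/f['fy'],1]);return -R.T@t,d
def atz(f,u,v,z):
    o,d=ray(f,u,v);return o+d*(z-o[2])/d[2]
def proj(f,p):
    E=np.array(f['extrinsics']);c=E[:3,:3]@np.array(p)+E[:3,3]
    return np.array([f['fx']*c[0]/c[2]+f['cx'],f['fy']*c[1]/c[2]+f['cy']])
E
python3 - <<'E'
from h import *
a=grab('scene');b=grab('top')
print({k:round(float(a[k]),1) for k in('fx','fy','cx','cy')})
im=np.vstack([cv2.resize(x['pixels'],(400,300)) for x in(a,b)])
cv2.imwrite('pics/s.png',cv2.resize(a['pixels'][:,:,::-1],(800,600)))
cv2.imwrite('pics/t.png',cv2.resize(b['pixels'][:,:,::-1],(800,600)))
print(ray(a,256,192),ray(b,256,192));s=bot.observe();print(s)
E
```

```text
pics
{'fx': 455.2, 'fy': 455.2, 'cx': 255.3, 'cy': 191.3}
(array([1.40550528, 0.08112263, 0.71919029]), array([-0.80968573, -0.10452345, -0.57748439])) (array([ 0.34358711, -0.03100786,  1.15856315]), array([ 0.16434899, -0.00601445, -0.9865567 ]))
{'clock': 0.1, 'qpos': array([ 1.19982161,  0.52197105, -0.03635276,  1.59996209,  0.0211888 ,
        1.02108408, -0.11281873]), 'qd': array([ 0.00082551, -0.00168337,  0.00109181, -0.00289778,  0.00104798,
        0.00257456,  0.00036819]), 'joint_efforts': array([ 3.02646251e-03, -9.28496718e+01,  1.98368356e+00, -3.70533872e+01,
        1.80785009e-02,  5.29583966e-03, -5.55402312e-05]), 'position': array([ 0.18504476, -0.59662239,  0.19936866]), 'tool_rot': array([-3.14055361e+00,  5.04682884e-05,  3.00761339e-01]), 'force': array([0.50235047, 0.07227888, 0.69640489]), 'moment': array([ 0.03838697,  0.01886391, -0.00682843]), 'finger_force': 0.0, 'grip_width': 0.08509611101439886}
```

View pics/s.png

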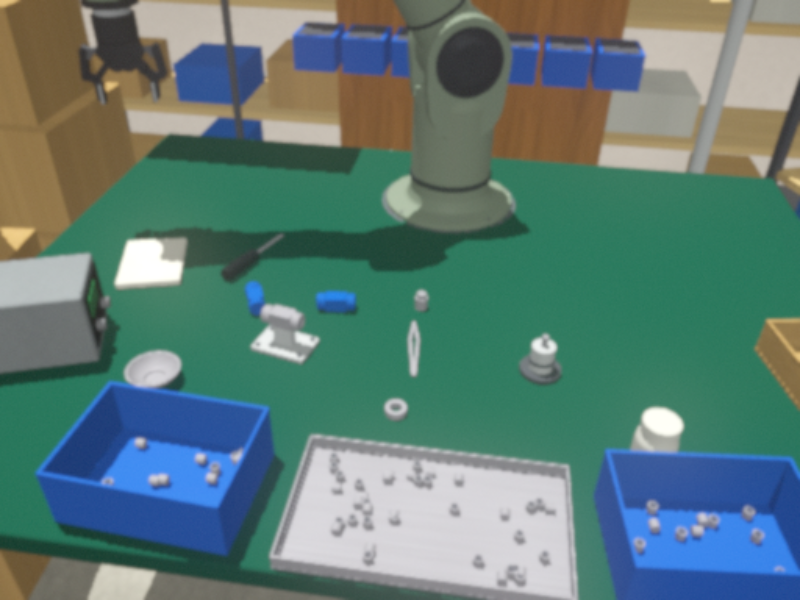

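View pics/t.png

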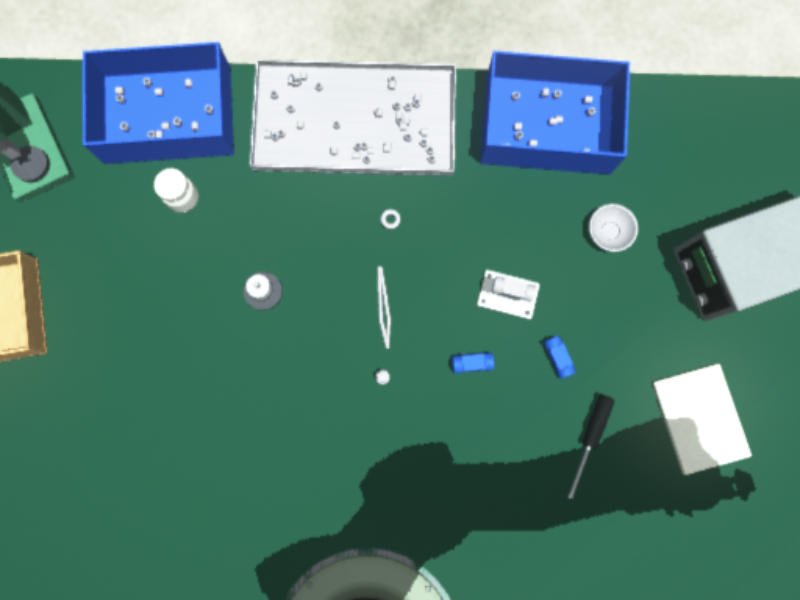

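Run:
```python
from h import *
a=load('scene');b=load('top')
def crop(f,u0,v0,w,h,s): return cv2.resize(f['pixels'][v0:v0+h,u0:u0+w,::-1],(w*s,h*s),interpolation=cv2.INTER_CUBIC)
A=crop(a,155,180,56,56,7);B=crop(b,300,165,56,56,7)
C=crop(a,325,205,40,42,7);C=cv2.resize(C,(196,206)); 
D=crop(b,148,165,40,42,7);D=cv2.resize(D,(196,206))
im=np.zeros((600,784,3),np.uint8);im[:392,:392]=A;im[:392,392:]=B;im[392:598,:196]=C;im[392:598,392:588]=D
cv2.imwrite('pics/c.png',im)
```

```text
(no output)
```

View pics/c.png

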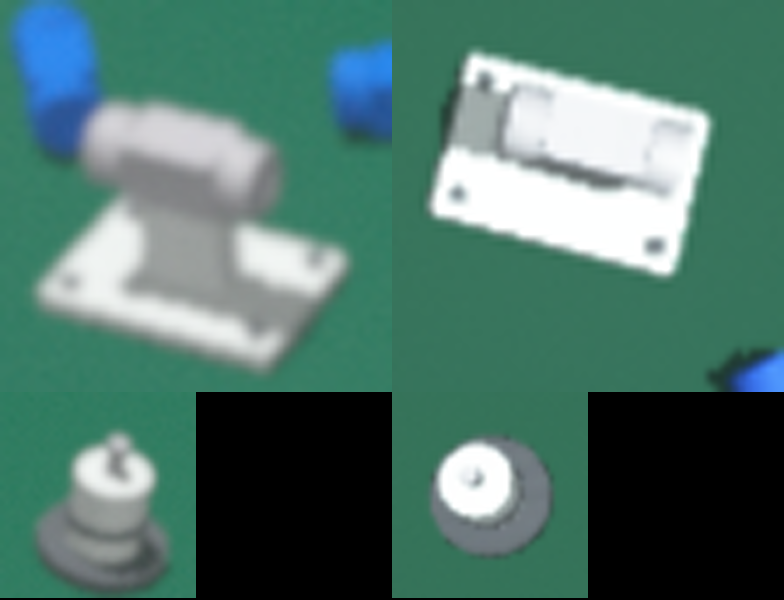

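Run:
```python
from h import *
a=load('scene');b=load('top')
def tri(pa,pb):
    o1,d1=ray(a,*pa);o2,d2=ray(b,*pb)
    A=np.stack([d1,-d2],1);s=np.linalg.lstsq(A,o2-o1,rcond=None)[0]
    return (o1+s[0]*d1+o2+s[1]*d2)/2, np.linalg.norm(o1+s[0]*d1-o2-s[1]*d2)
c=lambda x,y:(300+(x-392)/7-.43,165+y/7-.43)
print('plunger',atz(b,164.5,181.9,.068),tri((349.0,214.3),(164.5,181.9)))
for n,p in dict(TL=(512,83),BL=(500,150),TR=(695,122),BR=(682,190)).items(): print(n,atz(b,*c(*p),.058))
L=atz(b,*c(506,117),.06);R=atz(b,*c(689,156),.06);print(L,R,(L+R)/2,np.linalg.norm(L-R),np.degrees(np.arctan2(*(L-R)[[1,0]])))
# base corners at z=.008
B=[atz(b,*c(*p),.008) for p in[(470,53),(710,117),(672,275),(431,212)]]
for p in B: print(p)
m=np.mean(B,0);d=(B[0]-B[1]+B[3]-B[2])/2;print(m,np.linalg.norm(d),np.degrees(np.arctan2(d[1],d[0])))
print(tri((155+180/7,180+150/7),c(597,136)))
for n,u,v,z in[('tw0',380,267,.006),('tw1',388,347,.006),('sleeve',383,377,.03),('nut',391,219,.012),('dish',613,228,.025),('blue1',473,362,.03),('blue2',559,356,.03)]: print(n,atz(b,u*.64,v*.64,z).round(3))
```

```text
plunger [0.54423134 0.18496522 0.068     ] (array([0.54443554, 0.18754782, 0.06707887]), np.float64(0.004709901369438596))
TL [ 0.56953821 -0.18548478  0.058     ]
BL [ 0.54559617 -0.18141208  0.058     ]
TR [ 0.55733144 -0.24942273  0.058     ]
BR [ 0.533117   -0.24480357  0.058     ]
[ 0.55698149 -0.183169    0.06      ] [ 0.5448426  -0.24689054  0.06      ] [ 0.55091205 -0.21502977  0.06      ] 0.0648674591497479 79.21444342539878
[ 0.59060755 -0.17706937  0.008     ]
[ 0.56904513 -0.26482645  0.008     ]
[ 0.51037636 -0.25078794  0.008     ]
[ 0.53119817 -0.16328817  0.008     ]
[ 0.5503068  -0.21399298  0.008     ] 0.09015457516508867 76.40458872249181
(array([ 0.55087009, -0.21380615,  0.05981464]), np.float64(0.002235956139994773))
tw0 [ 0.59  -0.004  0.006]
tw1 [ 0.458 -0.021  0.006]
sleeve [ 0.408 -0.014  0.03 ]
nut [ 0.67  -0.02   0.012]
dish [ 0.661 -0.382  0.025]
blue1 [ 0.435 -0.156  0.03 ]
blue2 [ 0.449 -0.291  0.03 ]
```

Candidates: the steel coupling on the saddle at top (514,287) / scene (283,318). The blue look-alikes are at top (473,362) and (559,356). The grey one is the one meant, since it sits on the white saddle, and the crop confirms it. The centre measures (0.5505, -0.2145) with the axis at about 77°. Length 65 mm, base 90 mm and plunger z 67 mm all match the given sizes. The plunger is at about (0.544, 0.186).

```bash
python3 -m crank '{"travel":[[3.4,3.6,1],[6.8,7.2,2],[10.2,10.8,3],[13.6,14.4,4],[17,18,5]],"turn":[[0,0,6],[0,0,12],[0,0,18],[0,0,24],[0,0,30]],"gripper":[0,0,0,0,0]}' 60; python3 -m crank '{"travel":[[3.4,3.6,0],[6.8,7.2,0],[10.2,10.8,0],[13.6,14.4,0],[17,18,0]],"turn":[[0,0,6],[0,0,12],[0,0,18],[0,0,24],[0,0,30]],"gripper":[0,0,0,0,0]}'; python3 -m crank '{"travel":[[2.5,2.25,0],[2.5,2.25,0],[2.5,2.25,0],[2.5,2.25,0],[2.5,2.25,0]],"turn":[[0,0,0],[0,0,0],[0,0,0],[0,0,0],[0,0,0]],"gripper":[0,0,0,0,0]}'
python3 - <<'E'
from h import *
f=grab('wrist');cv2.imwrite('pics/w1.png',cv2.resize(f['pixels'][:,:,::-1],(800,600)))
o,d=ray(f,256,192);print(o,d);print(proj(f,[.5505,-.2145,.056])*800/512);print(bot.observe()['qpos'])
E
```

```text
clock: 0.6
position: [0.3543, -0.4171, 0.2497]
tool_rot: [-3.141, 0.0, 0.829]
force: [0.7, -0.9, 0.2]
grip_width: 0.0856
finger_force: 0.0
clock: 1.1
position: [0.5244, -0.2372, 0.2493]
tool_rot: [-3.141, 0.0, 1.352]
force: [0.5, -0.0, -0.9]
grip_width: 0.0851
finger_force: 0.0
clock: 1.6
position: [0.5477, -0.2174, 0.2494]
tool_rot: [-3.141, 0.0, 1.346]
force: [0.9, 0.7, 0.7]
grip_width: 0.0854
finger_force: 0.0
[ 0.56440411 -0.14240439  0.42238943] [-0.05911861 -0.30301787 -0.95127935]
[398.48822507 242.73972505]
[ 0.56801728  0.44071663 -0.41059054  1.62333706  0.19095206  1.11745078
 -0.11601268]
```

View pics/w1.png

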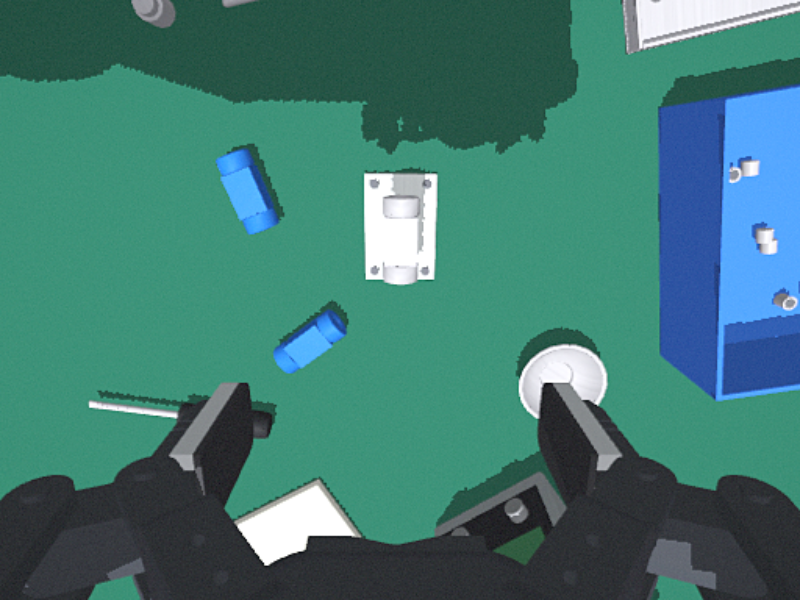

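The wrist view shows the coupling upright in the image on the saddle, centred at (400,240) against a predicted (398,243). It is aligned with the fingers, so I'm descending.

```bash
python3 -m crank '{"travel":[[0,0,-4],[0,0,-8],[0,0,-12],[0,0,-15],[0,0,-16]],"turn":[[0,0,0],[0,0,0],[0,0,0],[0,0,0],[0,0,0]],"gripper":[0,0,0,0,0]}'; python3 -m crank '{"travel":[[0,0,-1],[0,0,-2],[0,0,-3.5],[0,0,-5],[0,0,-5.3]],"turn":[[0,0,0],[0,0,0],[0,0,0],[0,0,0],[0,0,0]],"gripper":[0,0,0,0,0]}'
python3 - <<'E'
from h import *
f=grab('wrist');cv2.imwrite('pics/w2.png',cv2.resize(f['pixels'][:,:,::-1],(800,600)))
print(bot.observe()['position'],proj(f,[.5505,-.2145,.056])*800/512)
E
```

```text
clock: 2.15
position: [0.5466, -0.2164, 0.0868]
tool_rot: [-3.138, -0.0, 1.347]
force: [0.1, -1.0, 0.2]
grip_width: 0.0855
finger_force: 0.0
clock: 2.65
position: [0.5476, -0.216, 0.0346]
tool_rot: [-3.14, -0.0, 1.348]
force: [-1.2, 0.5, -0.1]
grip_width: 0.0854
finger_force: 0.0
[ 0.54775692 -0.21602887  0.03500998] [403.55655992 371.37526279]
```

View pics/w2.png

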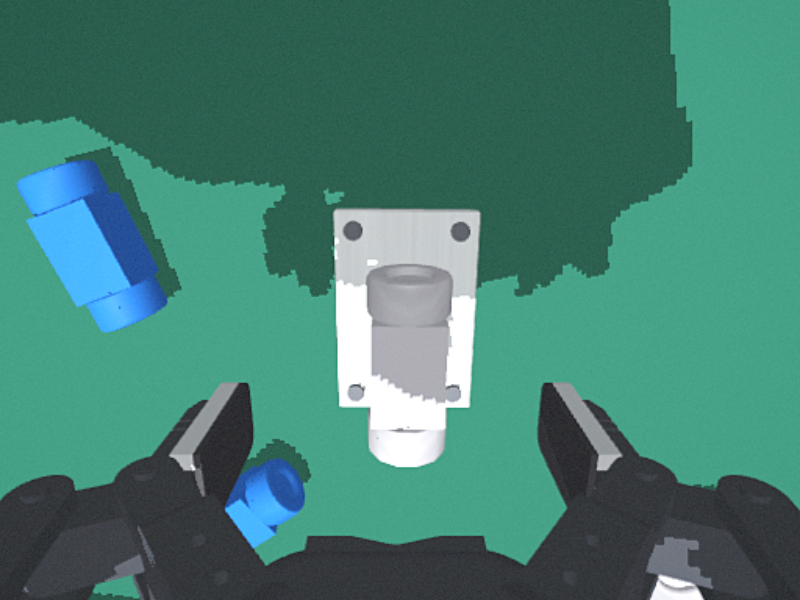

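The wrist view shows the coupling between the fingers at (408,365), about 3 mm off centre. The +y end face is just visible at (410,272). I'll centre, close and lift.

```bash
python3 -m crank '{"travel":[[0.35,-0.1,0.2],[0.35,-0.1,0.2],[0.35,-0.1,0.2],[0.35,-0.1,0.2],[0.35,-0.1,0.2]],"turn":[[0,0,0],[0,0,0],[0,0,0],[0,0,0],[0,0,0]],"gripper":[0,0,0.3,1,1]}' 60; python3 -m crank '{"travel":[[0,0,0],[0,0,0],[0,0,0],[0,0,0],[0,0,0]],"turn":[[0,0,0],[0,0,0],[0,0,0],[0,0,0],[0,0,0]],"gripper":[1,1,1,1,1]}' 80;  python3 -m crank '{"travel":[[0,0,0],[0,0,2],[0,0,5],[0,0,9],[0,0,13]],"turn":[[0,0,0],[0,0,0],[0,0,0],[0,0,0],[0,0,0]],"gripper":[1,1,1,1,1]}' 80
python3 -m crank '{"travel":[[0,0,5],[0,0,9],[0,0,12],[0,0,14],[0,0,14]],"turn":[[0,0,0],[0,0,0],[0,0,0],[0,0,0],[0,0,0]],"gripper":[1,1,1,1,1]}' 80
python3 - <<'E'
from h import *
f=grab('wrist');cv2.imwrite('pics/w3.png',cv2.resize(f['pixels'][230:384,170:350,::-1],(700,600),interpolation=cv2.INTER_CUBIC))
E
```

```text
clock: 3.2
position: [0.5519, -0.2173, 0.0386]
tool_rot: [3.141, 0.0, 1.348]
force: [0.9, 0.2, -0.5]
grip_width: 0.0437
finger_force: 0.0
clock: 3.7
position: [0.5519, -0.2173, 0.0384]
tool_rot: [-3.142, -0.0, 1.348]
force: [-0.3, 0.1, -0.1]
grip_width: 0.0
finger_force: 0.0
clock: 4.2
position: [0.5516, -0.2171, 0.1697]
tool_rot: [-3.141, -0.0, 1.348]
force: [-0.4, -0.9, 0.8]
grip_width: 0.0002
finger_force: 0.0
clock: 4.7
position: [0.5529, -0.2175, 0.3112]
tool_rot: [3.137, 0.001, 1.348]
force: [-0.3, 0.3, -0.9]
grip_width: 0.0002
finger_force: 0.0
```

View pics/w3.png

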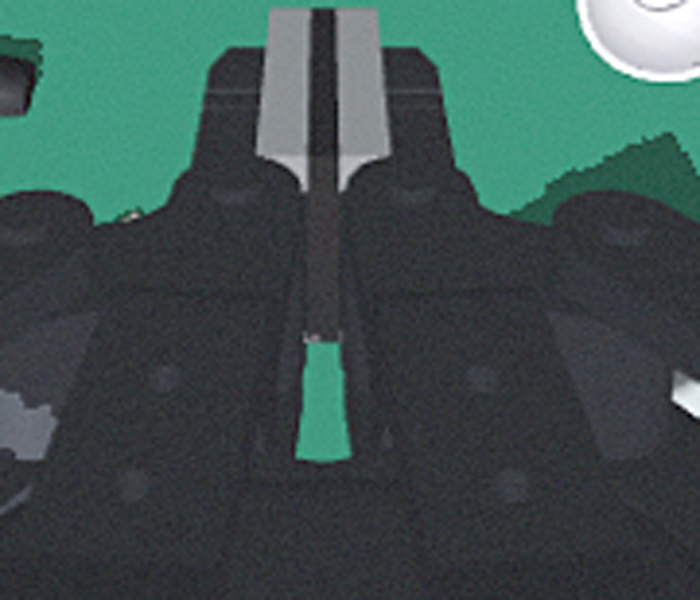

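The grip closed on nothing. I'll find out where the coupling is now.

Run:
```python
from h import *
w=load('wrist');print('tcp proj',proj(w,bot.observe()['position'])*800/512)
a=grab('scene');b=grab('top');
A=cv2.resize(a['pixels'][150:270,100:260,::-1],(400,300),interpolation=cv2.INTER_CUBIC)
B=cv2.resize(b['pixels'][130:250,260:420,::-1],(400,300),interpolation=cv2.INTER_CUBIC)
C=cv2.resize(w['pixels'][:,:,::-1],(400,300))
im=np.zeros((600,800,3),np.uint8);im[:300,:400]=A;im[:300,400:]=B;im[300:,:400]=C
cv2.imwrite('pics/m.png',im);print(bot.observe()['qpos'],bot.observe()['grip_width'])
```

```text
tcp proj [394.62592526 349.55437557]
[ 0.57117688  0.40301418 -0.42008139  1.52993508  0.16954258  1.24579288
 -0.09624271] -0.00020462645554426107
```

View pics/m.png

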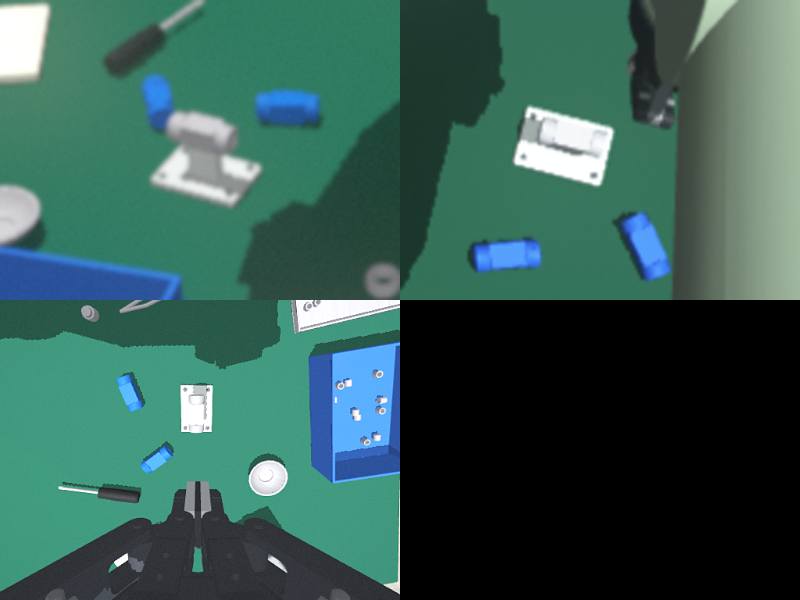

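Run:
```python
from h import *
w=load('wrist');a=load('scene');b=load('top')
print(w['fx'],ray(w,256,192))
p=bot.observe()['position'];print(p)
for n,f in(('w',w),('a',a),('b',b)): print(n,proj(f,p),proj(f,p+[0,0,.15]), (f['extrinsics']@np.r_[p,1])[2])
def cr(f,u,v,r=40): 
    u=int(np.clip(u,r,512-r));v=int(np.clip(v,r,384-r));print(u-r,v-r);return cv2.resize(f['pixels'][v-r:v+r,u-r:u+r,::-1],(400,400),interpolation=cv2.INTER_CUBIC)
cv2.imwrite('pics/n.png',np.hstack([cr(a,*proj(a,p)),cr(b,*proj(b,p))]))
```

```text
314.8781191842492 (array([ 0.5687074 , -0.14230505,  0.48421002]), array([-0.05459233, -0.30416587, -0.9511835 ]))
[ 0.55158013 -0.2172096   0.3075995 ]
w [251.38489717 222.53729221] [251.07565605 615.24719429] 0.19147155434853252
a [169.60083706 106.97111397] [162.56682946  34.82615548] 0.9608106654545425
b [351.86986211 160.19012772] [372.4997062 138.0934013] 0.8711997059206604
129 66
311 120
```

View pics/n.png

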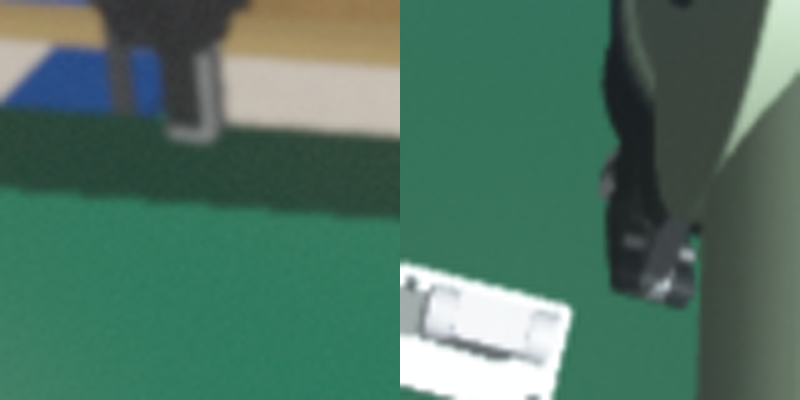

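The coupling has not moved. Three measurements agree that the real fingertips sit about 31–35 mm higher than the reported TCP:
- **Scene view:** the tip is seen about 27 mm above the projected TCP.
- **Wrist view:** tip depth against coupling depth gives about 34 mm.
- **The miss itself:** the fingers shut over the 68 mm high top, which needs at least 31 mm.

I'm going back down correspondingly lower, in steps, watching the force.

```bash
python3 -m crank '{"travel":[[0,0,-4],[0,0.1,-8],[0,0.2,-12],[0,0.2,-16],[0,0.2,-20]],"turn":[[0,0,0],[0,0,0],[0,0,0],[0,0,0],[0,0,0]],"gripper":[0,0,0,0,0]}'; python3 -m crank '{"travel":[[0,0,-2],[0,0,-4],[0,0,-6],[0,0,-7],[0,0,-8]],"turn":[[0,0,0],[0,0,0],[0,0,0],[0,0,0],[0,0,0]],"gripper":[0,0,0,0,0]}';python3 -m crank '{"travel":[[0,0,-0.5],[0,0,-1],[0,0,-1.5],[0,0,-1.9],[0,0,-1.9]],"turn":[[0,0,0],[0,0,0],[0,0,0],[0,0,0],[0,0,0]],"gripper":[0,0,0,0,0]}'
python3 - <<'E'
from h import *
f=grab('wrist');cv2.imwrite('pics/w4.png',cv2.resize(f['pixels'][:,:,::-1],(800,600)))
E
```

```text
clock: 5.35
position: [0.551, -0.2149, 0.1058]
tool_rot: [-3.14, -0.0, 1.348]
force: [1.1, -1.2, -0.5]
grip_width: 0.0723
finger_force: 0.0
clock: 5.85
position: [0.5514, -0.215, 0.0273]
tool_rot: [-3.14, -0.0, 1.348]
force: [-0.3, 0.5, -0.0]
grip_width: 0.0858
finger_force: 0.0
clock: 6.35
position: [0.5518, -0.2152, 0.0091]
tool_rot: [-3.141, -0.0, 1.348]
force: [-0.4, -0.2, 0.2]
grip_width: 0.0852
finger_force: 0.0
```

View pics/w4.png

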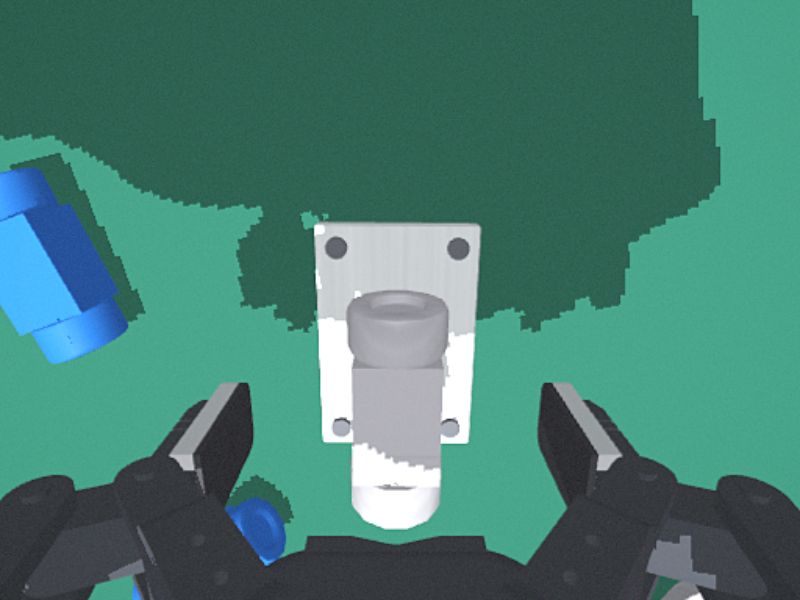

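Run:
```python
from h import *
w=load('wrist');a=np.array([.22,.975,0]);c=np.array([.5505,-.2145,0])
for v,z in((363,.045),(363,.043),(363,.04),(392,.056),(392,.06)):
    p=atz(w,396/1.5625,v/1.5625,z);print(v,z,p,(p-c)@a-.011)
for v,z in((365,.068),(488,.068)):
    p=atz(w,397/1.5625,v/1.5625,z);print('waist',p,(p-c)@a)
```

```text
363 0.045 [ 0.55428974 -0.203409    0.045     ] 0.0006474677766473737
363 0.043 [ 0.55408493 -0.20432891  0.043     ] -0.0002944993491173723
363 0.04 [ 0.5537777  -0.20570876  0.04      ] -0.0017074500377645685
392 0.056 [ 0.55341658 -0.20720986  0.056     ] -0.0032504653599331372
392 0.06 [ 0.55388964 -0.20508899  0.06      ] -0.00107854798470617
waist [ 0.55677056 -0.19342916  0.068     ] 0.021923589693009757
waist [ 0.5485769  -0.22983706  0.068     ] -0.015376712594195367
```

```bash
python3 -m crank '{"travel":[[0.08,0.35,-0.2],[0.08,0.35,-0.4],[0.08,0.35,-0.4],[0.08,0.35,-0.4],[0.08,0.35,-0.4]],"turn":[[0,0,0],[0,0,0],[0,0,0],[0,0,0],[0,0,0]],"gripper":[0,0,0,0.5,1]}' 80; python3 -m crank '{"travel":[[0,0,0],[0,0,0],[0,0,0],[0,0,0],[0,0,0]],"turn":[[0,0,0],[0,0,0],[0,0,0],[0,0,0],[0,0,0]],"gripper":[1,1,1,1,1]}' 80
```

```text
clock: 6.9
position: [0.5528, -0.2119, 0.0055]
tool_rot: [3.141, 0.0, 1.348]
force: [0.6, 0.0, -0.4]
grip_width: 0.0592
finger_force: 0.0
clock: 7.4
position: [0.5527, -0.2118, 0.0057]
tool_rot: [3.141, 0.0, 1.348]
force: [-1.5, 0.5, 4.8]
grip_width: 0.0231
finger_force: 78.6
```

Gripped at 23 mm with 79 N. I'll lift now and read the +y end's intensity profile from the last wrist frame.

```bash
python3 -m crank '{"travel":[[0,0,1],[0,0,3],[0,0,7],[0,0,11],[0,0,15]],"turn":[[0,0,0],[0,0,0],[0,0,0],[0,0,0],[0,0,0]],"gripper":[1,1,1,1,1]}';python3 -m crank '{"travel":[[0,0,4],[0,0,8],[0,0,11],[0,0,13],[0,0,13]],"turn":[[0,0,0],[0,0,0],[0,0,0],[0,0,0],[0,0,0]],"gripper":[1,1,1,1,1]}'
python3 - <<'E'
from h import *
f=grab('wrist');g=cv2.cvtColor(f['pixels'],cv2.COLOR_RGB2GRAY)
w=np.load('/tmp/wrist.npz')
p=cv2.imread('pics/w4.png',0);p=cv2.resize(p,(512,384),interpolation=cv2.INTER_AREA)
print(p[183:215,222:288:3])
print(g[183:235:2,222:288:3])
E
```

```text
clock: 7.9
position: [0.5524, -0.2116, 0.1575]
tool_rot: [-3.141, -0.0, 1.348]
force: [0.8, -0.2, -2.5]
grip_width: 0.0226
finger_force: 78.6
clock: 8.4
position: [0.5535, -0.2119, 0.2886]
tool_rot: [3.137, 0.001, 1.348]
force: [0.5, 0.3, -2.4]
grip_width: 0.0234
finger_force: 78.6
[[208 210 206 209 207 206 204 208 205 206 207 208 203 206 207 204 207 205
  203 205 208 204]
 [207 211 205 207 208 206 206 208 207 204 205 205 201 207 209 205 207 206
  204 205 207 204]
 [208 211 210 207 209 208 204 201 192 180 180 182 179 191 201 207 208 206
  206 204 208 203]
 [207 209 244 209 206 201 185 170 144 143 145 144 145 143 169 193 200 206
  205 205 208 203]
 [207 209 254 210 185 161 144 145 146 151 153 152 151 146 146 148 159 190
  206 207 208 203]
 [207 209 255 204 141 143 144 148 155 165 168 171 169 160 150 146 142 140
  191 207 208 203]
 [208 210 243 177 140 147 152 160 169 177 184 186 186 177 161 155 148 142
  147 195 209 202]
 [208 204 177 141 144 148 159 167 175 182 186 184 183 178 172 166 153 147
  143 158 199 203]
 [208 182 141 142 147 148 164 169 175 181 182 182 184 176 172 167 157 148
[... 3878 characters left out ...]
7 148 141 131 135 136 133 126
  130 127 124 104]
 [115 123 125 134 128 130 133 132 130 133 141 136 134 136 130 131 132 133
  131 124 124 103]
 [113 121 125 131 128 126 132 131 133 135 138 132 128 130 134 129 128 134
  130 125 120 105]
 [110 120 122 128 134 131 131 133 134 132 135 132 130 133 131 131 131 133
  130 126 119 108]
 [112 120 120 131 132 135 131 134 136 134 132 134 135 135 135 133 130 132
  132 125 119 103]
 [114 124 128 129 135 131 136 132 137 136 134 135 134 133 133 139 136 131
  129 128 117 103]
 [111 121 126 128 131 136 142 138 134 135 132 132 137 141 137 136 139 131
  127 122 117 102]
 [109 126 124 129 130 136 137 139 139 138 139 138 139 137 138 137 136 129
  128 114 116 119]]
```

The +y end shows a flat bottom (148, same as the face) beyond a short lit wall, with the boundary curving as a 3 mm dimple would at this angle. So the dimple faces +y and the hole faces −y. I'll tip the tool so the −y end goes up, with the hand on the +y side.

```bash
python3 -m crank '{"travel":[[0,1,0],[0,2,0],[0,3,0],[0,4,0],[0,5,0]],"turn":[[-8.2,1.9,0],[-16.4,3.8,0],[-24.6,5.6,0],[-32.8,7.5,0],[-41,9.4,0]],"gripper":[1,1,1,1,1]}';python3 -m crank '{"travel":[[0,3,0],[0,6,0],[0,9,0],[0,12,0],[0,15,0]],"turn":[[-8.2,1.9,0],[-16.4,3.8,0],[-24.6,5.6,0],[-32.8,7.5,0],[-41,9.4,0]],"gripper":[1,1,1,1,1]}'
python3 -c "
from h import *
from scipy.spatial.transform import Rotation as R
s=bot.observe();M=R.from_euler('xyz',s['tool_rot']).as_matrix();print(s['qpos'].round(2));print(M.round(3))"
```

```text
clock: 8.95
position: [0.5529, -0.1609, 0.2855]
tool_rot: [3.142, 0.74, 1.349]
force: [0.2, -0.8, -3.6]
grip_width: 0.0228
finger_force: 78.7
clock: 9.45
position: [0.553, -0.021, 0.279]
tool_rot: [-3.055, 1.42, 1.435]
force: [-0.2, -0.5, -4.2]
grip_width: 0.0226
finger_force: 80.5
[-0.58  0.92  0.03  1.47  0.84  1.93 -1.  ]
[[ 0.02   0.976 -0.219]
 [ 0.149 -0.22  -0.964]
 [-0.989 -0.013 -0.15 ]]
```

q6 sits at its limit. Yawing the tool toward +x should relieve the wrist bend, so I'm moving on to the post while yawing.

```bash
python3 -m crank '{"travel":[[0.5,3.4,0],[1,6.8,0],[1.5,10.2,0],[2,13.6,0],[2.3,16.9,0]],"turn":[[0,0,8.5],[0,0,17],[0,0,25.5],[0,0,34],[0,0,42]],"gripper":[1,1,1,1,1]}'; python3 -m crank '{"travel":[[0,0,0],[0,0,0],[0,0,0],[0,0,0],[0,0,0]],"turn":[[0,0,0],[0,0,8],[0,0,8],[0,0,8],[0,0,8]],"gripper":[1,1,1,1,1]}'
cat > st.py <<'E'
from h import *
from scipy.spatial.transform import Rotation as R
s=bot.observe();M=R.from_euler('xyz',s['tool_rot']).as_matrix();print(s['qpos'].round(2));print('R',M.round(3).tolist())
# hole axis = -tool x (was -a with tool-x=a ... check sign): 
h=-M[:,0] if M[2,0]<0 else M[:,0]
g=s['position']-.050*M[:,2];print('tool az',np.degrees(np.arctan2(M[1,2],M[0,2])).round(1),'hole axis',h.round(3),'tilt',np.degrees(np.arccos(h[2])).round(1),'coupling c',g.round(4))
z=np.array([0,0,1.]);r=np.cross(h,z);n=np.linalg.norm(r);print('fix rotvec deg',np.degrees(r/n*np.arcsin(n)).round(1))
E
python3 st.py
```

```text
clock: 9.95
position: [0.5752, 0.1479, 0.2818]
tool_rot: [-3.067, 1.417, 2.159]
force: [0.2, 0.5, -2.2]
grip_width: 0.0228
finger_force: 80.6
clock: 10.45
position: [0.5759, 0.1452, 0.2829]
tool_rot: [-3.082, 1.418, 2.273]
force: [-0.1, 0.5, -2.3]
grip_width: 0.023
finger_force: 80.6
[-0.88  0.75 -0.14  1.9   1.25  1.67 -1.12]
R [[-0.099, 0.8, 0.592], [0.117, 0.6, -0.791], [-0.988, -0.009, -0.152]]
tool az -53.2 hole axis [ 0.099 -0.117  0.988] tilt 8.8 coupling c [0.5463 0.1848 0.2905]
fix rotvec deg [-6.7 -5.7  0. ]
```

```bash
python3 -m crank '{"travel":[[0,0,-2],[0,0,-4],[0,0,-7],[-0.1,0,-10],[-0.2,0.1,-12]],"turn":[[-2,-2,0],[-4,-3,0],[-6.7,-5.7,0],[-6.7,-5.7,0],[-6.7,-5.7,0]],"gripper":[1,1,1,1,1]}'; python3 -m crank '{"travel":[[0,0,0],[0,0,0],[0,0,0],[0,0,0],[0,0,0]],"turn":[[0,0,0],[0,0,0],[0,0,0],[0,0,0],[0,0,0]],"gripper":[1,1,1,1,1]}'
python3 st.py
python3 - <<'E'
from h import *
a=grab('scene');b=grab('top')
for f in(a,b):print(proj(f,[.5443,.186,.068]),proj(f,[.5443,.186,.16]),proj(f,[.5443,.186,.192]))
A=cv2.resize(a['pixels'][140:260,290:410,::-1],(400,400),interpolation=cv2.INTER_CUBIC)
B=cv2.resize(b['pixels'][120:240,100:220,::-1],(400,400),interpolation=cv2.INTER_CUBIC)
cv2.imwrite('pics/u.png',np.hstack([A,B]))
E
```

```text
clock: 10.95
position: [0.5735, 0.1461, 0.1603]
tool_rot: [-1.032, 1.569, -1.96]
force: [0.9, 0.0, -1.5]
grip_width: 0.0227
finger_force: 80.6
clock: 11.45
position: [0.5738, 0.1466, 0.164]
tool_rot: [1.495, 1.569, 0.569]
force: [-0.2, 0.1, -2.0]
grip_width: 0.023
finger_force: 80.6
[-0.92  1.07 -0.09  1.84  1.27  1.72 -1.37]
R [[0.001, 0.799, 0.601], [0.001, 0.601, -0.799], [-1.0, 0.002, 0.0]]
tool az -53.1 hole axis [-0.001 -0.001  1.   ] tilt 0.1 coupling c [0.5437 0.1866 0.164 ]
fix rotvec deg [-0.   0.1  0. ]
[347.35376607 213.94795313] [352.95528516 181.22389848] [355.04419515 169.02049373]
[164.07605517 181.8611536 ] [156.29885028 174.18103166] [153.25807326 171.1782127 ]
```

View pics/u.png

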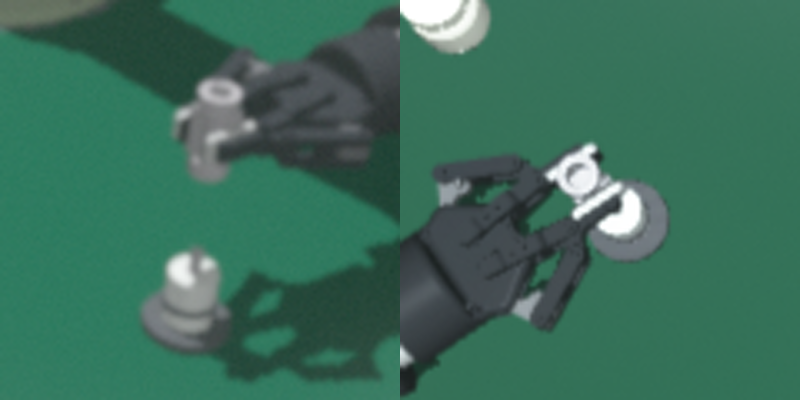

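The scene crop shows the coupling upright with the hole ring on top at (220,90), and the post directly below with its plunger at (197,252). In the top crop the ring is at (579,173), dark inside, so the hole is up. Compared within each image, the coupling is within about 1–3 mm of the axis, so I'm shifting it slightly and lowering to just above the plunger.

```bash
python3 -m crank '{"travel":[[0.1,0.1,-1.5],[0.1,0.1,-3],[0.1,0.1,-4.2],[0.1,0.1,-5.2],[0.1,0.1,-5.2]],"turn":[[0,0,0],[0,0,0],[0,0,0],[0,0,0],[0,0,0]],"gripper":[1,1,1,1,1]}'
python3 st.py
python3 - <<'E'
from h import *
a0=load('scene');a=grab('scene')
g=cv2.cvtColor(a['pixels'],cv2.COLOR_RGB2LAB).astype(int)[:,:,1]  # green-ness
print(proj(a,[.5443,.186,.112]),proj(a,[.5443,.186,.08]),proj(a,[.5443,.186,.05]),proj(a,[.5443,.186,.02]))
for v in range(184,246,2): print(v,' '.join('%3d'%x for x in g[v,328:376]))
E
```

```text
clock: 12.05
position: [0.5743, 0.1472, 0.1094]
tool_rot: [-1.279, 1.569, -2.205]
force: [-0.1, 0.8, -2.0]
grip_width: 0.0232
finger_force: 80.6
[-0.92  1.17 -0.09  1.79  1.28  1.7  -1.42]
R [[-0.001, 0.799, 0.601], [-0.002, 0.601, -0.799], [-1.0, -0.002, 0.001]]
tool az -53.0 hole axis [0.001 0.002 1.   ] tilt 0.1 coupling c [0.5442 0.1872 0.1094]
fix rotvec deg [ 0.1 -0.1  0. ]
[349.96126872 198.71493192] [348.05247385 209.86610479] [346.32260077 219.97201716] [344.64761918 229.75725366]
184  96  98  96  98  98  98  97  97  97  98  98  97  98  97  98  98  98  97 101 106 112 119 125 128 128 128 128 127 127 127 125 124 126 126 126 127 127 126 126 126 127 126 126 125 126 125 125 125
186  97  97  97  98  98  97  98  97  97  98  98  98  98  97  97  98  97 103 115 123 127 128 127 128 129 129 129 129 129 129 128 126 125 126 126 126 124 124 124 125 126 125 126 124 126 125 126 127
188  97  97  97  97  97  97  98  97  98  97  99  97  97  97  98  97 100 107 121 127 129 129 129 128 128 128 128 129 128 129 129 128 127 126 125 126 124 124 124 125 126 125 127 127 127 127 127 126
190  97  97  97  
[... 4770 characters left out ...]
 126 126 126 126 125 125 124 124 124 123 117 107 101 100  99  99  98  99  98  98  99  99 100 102 103 108 111 112
240  97  98  98  97  99 103 112 120 125 127 127 127 127 127 128 127 127 126 126 126 126 126 125 125 125 125 124 125 124 122 116 107 100  98  99  98  99  98  99  99 100 102 105 109 113 110 112 112
242  98  98  98  98  98  99 100 104 110 117 122 125 126 126 126 127 127 127 126 127 126 126 126 125 124 124 125 123 123 119 114 110 105 102 101 101 100 102 104 108 107 109 111 111 110 111 112 111
244  97  98  98  98  97  99  98  98  98 100 105 108 113 118 121 122 124 124 125 124 125 125 124 124 123 122 120 117 116 112 112 111 111 111 111 109 109 110 111 111 111 111 112 111 112 112 109 107
```

In the scene image the collar centre (349.3) and the post centre offset agree to about 0.3 mm, so y is aligned. I'm nudging x and pressing down gradually, watching the force.

```bash
python3 -m crank '{"travel":[[0.05,0,-0.3],[0.05,0,-0.6],[0.05,0,-0.9],[0.05,0,-1.2],[0.05,0,-1.2]],"turn":[[0,0,0],[0,0,0],[0,0,0],[0,0,0],[0,0,0]],"gripper":[1,1,1,1,1]}' 100; python3 -m crank '{"travel":[[0,0,-0.1],[0,0,-0.2],[0,0,-0.3],[0,0,-0.4],[0,0,-0.4]],"turn":[[0,0,0],[0,0,0],[0,0,0],[0,0,0],[0,0,0]],"gripper":[1,1,1,1,1]}'; python3 -m crank '{"travel":[[0,0,-0.1],[0,0,-0.2],[0,0,-0.3],[0,0,-0.3],[0,0,-0.3]],"turn":[[0,0,0],[0,0,0],[0,0,0],[0,0,0],[0,0,0]],"gripper":[1,1,1,1,1]}'
```

```text
clock: 12.6
position: [0.5751, 0.1475, 0.0989]
tool_rot: [-0.24, 1.57, -1.166]
force: [0.8, -0.5, -1.7]
grip_width: 0.0227
finger_force: 99.9
clock: 13.1
position: [0.5753, 0.1477, 0.0953]
tool_rot: [0.673, 1.57, -0.253]
force: [3.1, 2.2, 0.6]
grip_width: 0.0223
finger_force: 100.3
clock: 13.6
position: [0.5753, 0.1477, 0.0923]
tool_rot: [0.697, 1.57, -0.228]
force: [4.0, 4.0, 2.6]
grip_width: 0.0226
finger_force: 100.4
```

```bash
python3 -m crank '{"travel":[[0.05,0.05,0],[0.1,0.1,0],[0.1,0.1,-0.1],[0.1,0.1,-0.2],[0.1,0.1,-0.2]],"turn":[[0,0,0],[0,0,0],[0,0,0],[0,0,0],[0,0,0]],"gripper":[1,1,1,1,1]}'; python3 -m crank '{"travel":[[0,0,-0.1],[0,0,-0.2],[0,0,-0.2],[0,0,-0.2],[0,0,-0.2]],"turn":[[0,0,0],[0,0,0],[0,0,0],[0,0,0],[0,0,0]],"gripper":[1,1,1,1,1]}'; python3 st.py
```

```text
clock: 14.1
position: [0.5759, 0.1482, 0.0901]
tool_rot: [-0.531, 1.57, -1.458]
force: [-2.4, -2.6, 3.8]
grip_width: 0.0226
finger_force: 100.3
clock: 14.6
position: [0.5761, 0.1484, 0.0883]
tool_rot: [0.216, 1.57, -0.71]
force: [-2.3, -3.2, 4.2]
grip_width: 0.0225
finger_force: 100.2
[-0.92  1.21 -0.09  1.77  1.28  1.7  -1.44]
R [[0.0, 0.799, 0.601], [-0.0, 0.601, -0.799], [-1.0, 0.0, 0.001]]
tool az -53.1 hole axis [-0.  0.  1.] tilt 0.0 coupling c [0.546  0.1884 0.0882]
fix rotvec deg [ 0.  0. -0.]
```

```bash
python3 -m crank '{"travel":[[-0.05,-0.05,0],[-0.05,-0.05,-0.1],[-0.05,-0.05,-0.1],[-0.05,-0.05,-0.2],[-0.05,-0.05,-0.2]],"turn":[[0,0,0],[0,0,0],[0,0,0],[0,0,0],[0,0,0]],"gripper":[1,1,1,1,1]}'; python3 -m crank '{"travel":[[0,0,-0.1],[0,0,-0.1],[0,0,-0.1],[0,0,-0.1],[0,0,-0.1]],"turn":[[0,0,0],[0,0,0],[0,0,0],[0,0,0],[0,0,0]],"gripper":[1,1,1,1,1]}'
```

```text
clock: 15.1
position: [0.576, 0.1484, 0.0878]
tool_rot: [0.476, 1.567, -0.45]
force: [-2.2, 0.1, 16.7]
grip_width: 0.0228
finger_force: 100.5
clock: 15.6
position: [0.576, 0.1483, 0.0877]
tool_rot: [0.42, 1.565, -0.506]
force: [-4.0, 1.2, 24.9]
grip_width: 0.023
finger_force: 100.9
```

The force climbed 3→7 N like the spring, then rose hard to 25 N with the centre at 0.0878. That is the plunger's stop, and it was held for over 0.5 s. Lifting clear.

```bash
python3 -m crank '{"travel":[[0,0,0.5],[0,0,1.5],[0,0,3],[0,0,5],[0,0,7]],"turn":[[0,0,0],[0,0,0],[0,0,0],[0,0,0],[0,0,0]],"gripper":[1,1,1,1,1]}'; python3 -m crank '{"travel":[[0,0,1.5],[0,0,2.5],[0,0,3],[0,0,3],[0,0,3]],"turn":[[0,0,0],[0,0,0],[0,0,0],[0,0,0],[0,0,0]],"gripper":[1,1,1,1,1]}';python3 -m crank '{"travel":[[0,0,0],[0,0,0],[0,0,0],[0,0,0],[0,0,0]],"turn":[[0,0,0],[0,0,0],[0,0,0],[0,0,0],[0,0,0]],"gripper":[1,1,1,1,1]}'; python3 st.py
python3 - <<'E'
from h import *
# still gripped and upright? ring/collar columns in scene
a=grab('scene');g=cv2.cvtColor(a['pixels'],cv2.COLOR_RGB2LAB).astype(int)[:,:,1]
p=bot.observe()['position']
for dz in(-.025,.028):
    u,v=proj(a,[.5455,.188,p[2]+dz]);r=g[int(round(v))];print(u.round(1),v.round(1),r[int(u)-14:int(u)+14])
print(bot.observe()['qd'].round(3))
E
```

```text
clock: 16.1
position: [0.5755, 0.1482, 0.1561]
tool_rot: [-3.099, 1.57, 2.259]
force: [-0.2, 0.9, -1.1]
grip_width: 0.0223
finger_force: 100.2
clock: 16.6
position: [0.5755, 0.148, 0.1846]
tool_rot: [-1.167, 1.57, -2.092]
force: [0.1, -0.2, -1.4]
grip_width: 0.0225
finger_force: 100.2
clock: 17.1
position: [0.5756, 0.148, 0.1851]
tool_rot: [-0.019, 1.57, -0.945]
force: [0.4, -0.9, -2.0]
grip_width: 0.0227
finger_force: 100.2
[-0.92  1.03 -0.09  1.85  1.28  1.72 -1.34]
R [[0.0, 0.799, 0.601], [-0.0, 0.601, -0.799], [-1.0, -0.0, 0.0]]
tool az -53.0 hole axis [-0.  0.  1.] tilt 0.0 coupling c [0.5455 0.188  0.1851]
fix rotvec deg [ 0.  0. -0.]
353.9 181.6 [ 98  98  97  96  97  98  97 100 106 118 125 128 128 128 128 128 127 128
 128 128 127 122 112 106 106 106 109 111]
357.4 161.1 [111 111 111 111 112 111 114 118 124 127 129 129 129 129 129 129 129 130
 130 129 129 128 126 126 125 125 124 124]
[-0.001 -0.001  0.001 -0.    -0.     0.001  0.001]
```

The coupling is still gripped (22.7 mm, 100 N), upright and still, with its centre at 0.185 m. Handing in.

```bash
python3 -c "
from workcell import bot
print(bot.job_done())"
```

```text
the job is handed in; nothing more can be done
None
```

The job is handed in, but no verdict came back: the dimpled end pressed the plunger to what the force showed to be its stop, and the coupling is now held upright and still, hole up, with its centre about 185 mm above the table.

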